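# Put the napkin rings away on their holder

## Robot

A 7-joint arm with a two-finger parallel gripper is mounted at the origin on a cart in front of the work surface, level with it; the furniture and walls round the work are solid. World frame = base frame: x ahead of the robot, y to its left, z up, the work surface at z = 0. Lengths are in m, angles in rad, forces in N, time in s.
With the tool pointing down it reaches from about 0.425 to 0.925 m from the base axis. Payload 6.8 kg.
Tool frame: the origin (TCP) lies midway between the tips of the shut fingers; the grasp point (between the pads) lies 19 mm behind it; z points along the fingers, x is the direction in which the jaws open and shut, and the axes are right-handed (so a half turn about z gives the same grasp; the last joint's range is limited). The gripper opens to 85 mm and grips with 20 to 120 N. Pads are 22 mm wide; open, the fingers measure 114 mm over their backs; the gripper's body (76 mm by 85 mm) begins 54 mm behind the grasp point. The pads swing forward as they close: fully open they stand 13 mm farther back than shut.
Start: joints at [-1.374, 0.477, 0.022, 1.555, -0.011, 1.109, -0.083], TCP at [0.203, 0.644, 0.231] pointing down, gripper open.
Joint ranges: [-2.96, 2.96], [-0.34, 2.1], [-1.41, 1.46], [0.24, 2.44], [-1.37, 4.51], [0.17, 1.92], [-2.96, 2.96]. Speed limits (rad/s): [2.39, 2.39, 3.14, 3.14, 3.14, 3.14, 3.14].

## Interface

Orientations are given as a unit quaternion [x, y, z, w].
In Python, from plant import env gives the robot as it stands.
- The arm moves only by the tool move_arm, never from a script. Its argument "moves" is a list of rows, each an object of numbers: "gripper": the gripper's target within -1 to 1 (fully open at 1, half-way at 0, shut at -1); "tx", "ty", "tz": the shift along the world's x, y, z in m; "ax", "ay", "az": the turn, a rotation vector about the world's x, y, z in rad. In form: [{"gripper": .., "tx": .., "ty": .., "tz": .., "ax": .., "ay": .., "az": ..}, ...]. A call has 1 to 5 rows; each row is the pose to reach, as a shift and turn from the pose commanded when the call began; what a row does not reach only later rows make up. A row lasts 1/8 s, in which the tool goes at most 62.5 mm and 10.7 degrees, less where a joint would pass 70% of its speed; a pose out of reach is approached as far as the arm can. A call with a gripper value outside its range is refused whole. The fingers move at their own pace and stop on an object; the grip force is fixed at half the most. Time passes only in rows, so rows that repeat a pose let the fingers close. It gives the time, the measured TCP pose, the force and the opening at its end, in the units of the state.
- env.get_obs(): the state, without advancing time (a new reading comes with each control period).
- env.camera(name): name is "side" or "top" or "wrist"; returns a dict with "frame" (400x640x3 uint8, red, green, blue), "mtx" (3x3 intrinsics, pixels), "distortion" ([k1, k2, p1, p2, k3] as OpenCV has them; the pictures are not rectified), "R" (3x3) and "t" (3): a world point X has camera coordinates R X + t; the wrist camera has in their place "tool_from_camera" (4x4, takes a point from camera to tool coordinates, whose origin is the TCP and whose axes are the tool frame's). Camera axes: x right, y down, z forward; pixel columns grow to the right and rows downward; lengths in m; the calibration is good to about 2 mm. A picture is of the moment at which its call begins: read the wrist's pose just before it. There is no depth.
- env.job_done(): hands the job in, once; it reports no verdict.
Trained networks look in the newest picture that a camera, given by its name, has taken for a name from the list of things; names that differ only in an ending like _2 or _b are one class to them, and where a whole thing is asked for, a point or a joint stands for the part that bears it (a point fixed in the world has none). Each returns a list of dicts, best first, with "conf" (0 to 1); they miss things now and then, are a little off and sometimes report something else, mostly with a low value. They report only what shows in the picture. A call takes as long as a camera call.
- env.cut_out(target, camera): "mask" (400x640 bool, what is visible of it).
- env.spot_point(target, camera): "centre" ([x, y, z] in m, in the coordinates of the camera as it stood for that picture, good to about 4 mm: a listed point, or the origin of a listed thing).
The state is a dict: "clock": time; "qpos": joint angles; "qvel": joint speeds; "joint_torque": joint torques, N m; "ee_pos": TCP position; "ee_rot": TCP orientation; "contact_force": force on the tool from outside, world axes, zero at the start; "ft_torque": the same for the moment, N m; "gripper_width": finger opening in m.
Only numpy, scipy, OpenCV 4.12 (cv2) and the standard library are available. Lean on these libraries where they do the work, as an engineer would, in place of code of your own. Each camera call takes 0.05 s, during which the arm holds its last target.

## Task

Put the two round napkin rings away on the holder: thread the wide round ring over the post first and bring it down flat onto the base, then thread the narrow round ring over the post so that it lies flat on the wide one. Let go of both, keep the holder standing, and leave the square napkin ring where it lies.

Things in the scene. Friction and masses are not known exactly. Their poses are not given: they have to be found in the camera images.
- wide_center (a point): Centre (half-way up, on the axis) of the wide round napkin ring: plain light wood, 60 mm outside diameter, thick 13 mm wall, straight hole of 34 mm diameter, 30 mm high, about 50 g, loose. It lies flat on the worktop, hole upright; its z axis is the hole's axis.
- narrow_center (a point): Centre (half-way up, on the axis) of the narrow round napkin ring: the same light wood, 46 mm outside diameter, thin 6 mm wall, straight hole of 34 mm diameter, 30 mm high, about 30 g, loose. It lies flat on the worktop, hole upright; its z axis is the hole's axis.
- square_center (a point): Centre (half-way up) of the square napkin ring: the same light wood, 54 x 54 mm outside, square 34 mm hole, 30 mm high, loose. It lies flat on the worktop and stays there; its x and y axes are square to its sides.
- holder_seat (a point): The point on the post's axis at the top face of the holder's base, 12 mm above the worktop. The holder is dark wood: a round base 92 mm across and 12 mm thick with one upright post of 14 mm diameter at its centre. It stands loose and weighs about 0.7 kg. z points up along the post. A ring fully down on the base has its centre 15 mm above this point; a second one resting on that has its centre 45 mm above it.
- holder_tip (a point): The top of the holder's post, on its axis, 62 mm above the base's top face (74 mm above the worktop); its edge is rounded.

How it is judged:
By the outcome, as a careful person would: the job done as asked, in the order asked, and still so for the second after the job is handed in, with the robot touching nothing.
It also fails if it takes over 56 s, if anything falls off the work surface, if the arm or the gripper's body presses on something with over 40 N, if the wrist force passes 120 N, or if a joint passes its speed limit or range.

## Working session

There is one attempt and no reset: what is moved stays moved. The work goes in short steps, Python scripts to look and compute and a tool call to move; the robot and the scene stay as the last step left them, time stands still between calls to the robot, and variables do not carry over. Pictures are saved under pics/ and viewed, and the job is handed in when it is done.

Besides the shell and the picture viewer there is one more tool, called after "Emit:" as name(argument=value, ...), one argument or row to a line, values as JSON. move_arm: Moves the arm, as the interface text tells. Its arguments: {"type":"object","properties":{"moves":{"type":"array"}},"required":["moves"]}

```bash
ls; mkdir -p pics; cat > h.py <<'E'
import numpy as np, cv2
from plant import env
from scipy.spatial.transform import Rotation as Ro
def save(c,n): cv2.imwrite('pics/'+n,c['frame'][:,:,::-1])
def cam_pose(c,o=None):
    # returns R,t world->cam
    if 'R' in c: return np.array(c['R']),np.array(c['t'])
    T=np.eye(4);T[:3,:3]=Ro.from_quat(o['ee_rot']).as_matrix();T[:3,3]=o['ee_pos']
    W=np.linalg.inv(T@np.array(c['tool_from_camera'])); return W[:3,:3],W[:3,3]
def toworld(p,R,t): return R.T@(np.array(p)-t)
def ray(px,c,R,t,z):
    u=cv2.undistortPoints(np.array([[px]],float),np.array(c['mtx']),np.array(c['distortion']))[0,0]
    d=R.T@np.array([u[0],u[1],1]);o=-R.T@t
    return o+d*(z-o[2])/d[2]
def proj(X,c,R,t):
    return cv2.projectPoints(np.array(X,float).reshape(-1,3),cv2.Rodrigues(R)[0],t,np.array(c['mtx']),np.array(c['distortion']))[0].reshape(-1,2)
E
python3 - <<'E'
from h import *
o=env.get_obs();print(o)
for n in ['top','side','wrist']:
    c=env.camera(n);save(c,n+'0.png');R,t=cam_pose(c,o)
    print(n,-R.T@t)
    for k in ['wide_center','narrow_center','square_center','holder_seat','holder_tip']:
        for d in env.spot_point(k,n): 
            print(k,round(d['conf'],2),toworld(d['centre'],R,t).round(4))
E
```

```text
pics
{'clock': 0.0, 'qpos': array([-1.37407691,  0.47777961,  0.02234614,  1.55645048, -0.01149688,
        1.10930068, -0.08308163]), 'qvel': array([-1.22131343e-03, -1.44220084e-03,  1.26908841e-03,  1.68582304e-05,
        1.10210833e-03, -1.02484711e-03, -7.20846110e-05]), 'joint_torque': array([-5.84139307e-04, -5.96439278e+01,  1.60784058e+00, -2.81192780e+01,
        1.24993184e-02,  9.48058383e-03,  3.55157184e-07]), 'ee_pos': array([0.20242302, 0.64331339, 0.23033999]), 'ee_rot': array([ 8.06252385e-01,  5.91571022e-01, -6.86104098e-04,  5.90026786e-04]), 'contact_force': array([-0.10606983, -0.8563522 ,  0.22109917]), 'ft_torque': array([-0.0117767 , -0.0465224 , -0.00588728]), 'gripper_width': 0.08531638032525692}
top [ 0.40505786 -0.01464757  0.91432152]
wide_center 0.87 [ 0.4736 -0.1785  0.0113]
wide_center 0.68 [0.4828 0.1447 0.0133]
narrow_center 0.73 [0.4837 0.1456 0.0136]
square_center 0.74 [ 0.4576 -0.0114  0.0194]
holder_seat 0.69 [ 6.306e-01 -6.000e-04  1.640e-02]
holder_tip 0.79 [ 0.63   -0.0014  0.0726]
holder_tip 0.27 [ 0.6306 -0.0033  0.0151]
side [0.6747484  0.7167201  0.48351143]
wide_center 0.72 [ 0.4752 -0.1781  0.0206]
square_center 0.96 [ 0.4681 -0.0092  0.0156]
holder_seat 0.95 [ 0.6295 -0.0024  0.0116]
holder_tip 0.92 [ 0.6323 -0.0031  0.0743]
wrist [0.13718729 0.66428303 0.37114986]
```

View pics/top0.png

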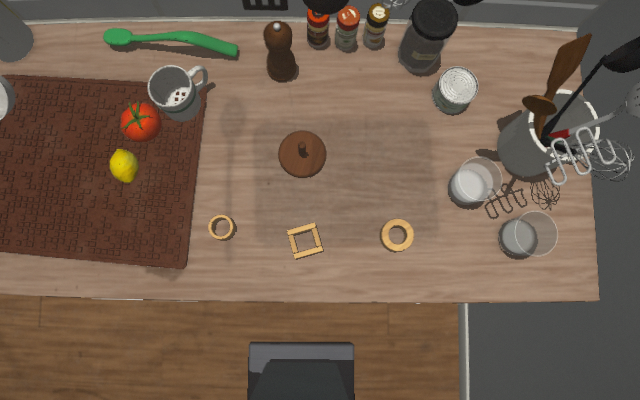

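View pics/side0.png

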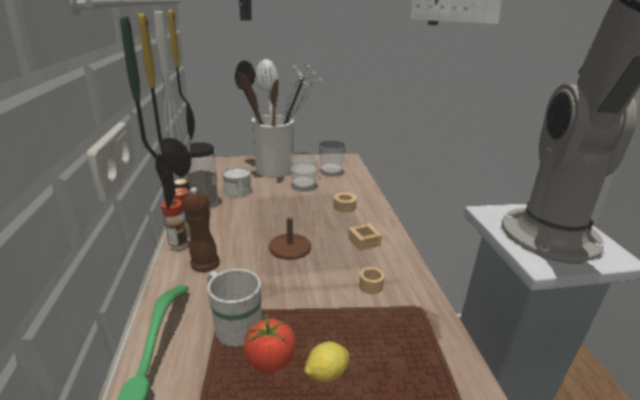

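View pics/wrist0.png

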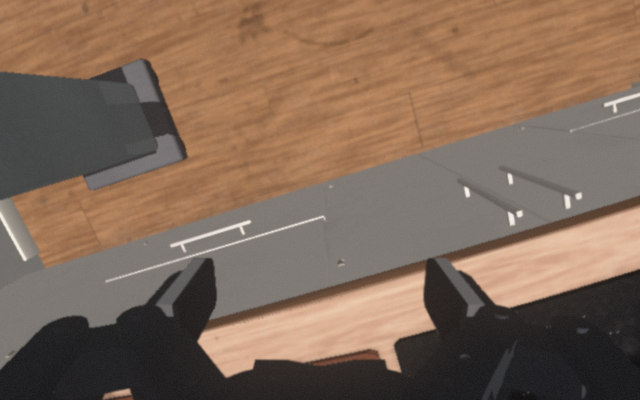

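The top view shows the wide ring at (397,235), the narrow one at (221,227), the square one at (305,240) and the holder base at (302,153). In the side view the wide ring is at (345,201), the square at (365,236), the narrow at (371,280) and the post at (290,235). The network's second "wide" report, at y=+0.145, is really the narrow ring. I'll refine the positions from the pixels.

```bash
python3 - <<'E'
from h import *
from scipy.optimize import least_squares
C={n:env.camera(n) for n in ['top','side']}
init=dict(wide_center=([.474,-.178],.030,0,.03),narrow_center=([.484,.145],.023,0,.03),holder_seat=([.63,-.001],.046,0,.012))
for k,(p0,r,z0,z1) in init.items():
    for n,c in C.items():
        R,t=cam_pose(c)
        for d in env.cut_out(k,n)[:2]:
            m=d['mask'].astype(np.uint8)
            u,v=np.where(m)[1].mean(),np.where(m)[0].mean()
            cs=cv2.findContours(m,0,1)[0];cs=max(cs,key=cv2.contourArea)
            hull=cv2.convexHull(cs).reshape(-1,2).astype(float)
            (ex,ey)=(hull.min(0)+hull.max(0))/2
            # fit silhouette bbox of the cylinder
            a=np.linspace(0,2*np.pi,180)
            def bb(q):
                P=np.concatenate([np.c_[q[0]+r*np.cos(a),q[1]+r*np.sin(a),0*a+z] for z in (z0,z1)])
                if k=='holder_seat': P=np.concatenate([P,np.c_[q[0]+.007*np.cos(a),q[1]+.007*np.sin(a),0*a+.073]])
                w=proj(P,c,R,t);return np.r_[w.min(0),w.max(0)]
            obs=np.r_[hull.min(0)-.5,hull.max(0)+.5]
            s=least_squares(lambda q:bb(q)-obs,p0)
            print(k,n,round(d['conf'],2),m.sum(),(round(u),round(v)),s.x.round(4),s.fun.round(1))
E
```

```text
wide_center top 0.63 634 (396, 236) [ 0.4736 -0.1781] [-1.1 -0.9  1.1  0.9]
wide_center side 0.56 440 (345, 203) [ 0.4772 -0.1754] [ 0.5 -0.  -0.5  0.1]
narrow_center top 0.52 312 (221, 228) [0.4853 0.1438] [-0.3 -0.2  0.3  0.2]
narrow_center side 0.77 589 (371, 280) [0.4874 0.1382] [-0.4  0.   0.4 -0.1]
holder_seat top 0.84 1736 (302, 154) [ 0.6284 -0.0034] [-0.8 -0.8  0.8  0.7]
holder_seat side 0.58 1018 (289, 244) [ 0.632  -0.0031] [ 0.  -0.3 -0.   0.2]
```

Emit:
move_arm(
  moves=[
    {"gripper": 1, "tx": 0.05, "ty": -0.05, "tz": 0},
    {"gripper": 1, "tx": 0.1, "ty": -0.1, "tz": 0},
    {"gripper": 1, "tx": 0.14, "ty": -0.14, "tz": 0},
    {"gripper": 1, "tx": 0.18, "ty": -0.18, "tz": 0},
    {"gripper": 1, "tx": 0.22, "ty": -0.22, "tz": 0},
  ],
)

```text
invalid input
```

Emit:
move_arm(
  moves=[
    {"gripper": 1, "tx": 0.04, "ty": -0.04, "tz": 0, "ax": 0, "ay": 0, "az": 0},
    {"gripper": 1, "tx": 0.08, "ty": -0.08, "tz": 0, "ax": 0, "ay": 0, "az": 0},
    {"gripper": 1, "tx": 0.12, "ty": -0.12, "tz": 0, "ax": 0, "ay": 0, "az": 0},
    {"gripper": 1, "tx": 0.16, "ty": -0.16, "tz": 0, "ax": 0, "ay": 0, "az": 0},
    {"gripper": 1, "tx": 0.2, "ty": -0.2, "tz": 0, "ax": 0, "ay": 0, "az": 0},
  ],
)

```text
clock: 1.92
ee_pos: [0.4038, 0.4426, 0.2316]
ee_rot: [0.806, 0.592, 0.0, -0.0]
contact_force: [0.4, 0.6, 0.4]
gripper_width: 0.0853
```

Emit:
move_arm(
  moves=[
    {"gripper": 1, "tx": 0.02, "ty": -0.06, "tz": 0, "ax": 0, "ay": 0, "az": 0},
    {"gripper": 1, "tx": 0.04, "ty": -0.115, "tz": 0, "ax": 0, "ay": 0, "az": 0},
    {"gripper": 1, "tx": 0.06, "ty": -0.17, "tz": 0, "ax": 0, "ay": 0, "az": 0},
    {"gripper": 1, "tx": 0.07, "ty": -0.23, "tz": 0, "ax": 0, "ay": 0, "az": 0},
    {"gripper": 1, "tx": 0.08, "ty": -0.29, "tz": 0, "ax": 0, "ay": 0, "az": 0},
  ],
)

```text
clock: 2.55
ee_pos: [0.4829, 0.152, 0.2316]
ee_rot: [0.806, 0.592, 0.0, 0.0]
contact_force: [0.7, 0.4, 0.5]
gripper_width: 0.0856
```

```bash
cat > w.py <<'E'
from h import *
import sys
o=env.get_obs();c=env.camera('wrist');save(c,sys.argv[1]);R,t=cam_pose(c,o)
print(o['clock'],o['ee_pos'].round(4),o['gripper_width'])
for k in sys.argv[2:]:
    for d in env.spot_point(k,'wrist')[:2]: print(k,round(d['conf'],2),toworld(d['centre'],R,t).round(4))
    for d in env.cut_out(k,'wrist')[:1]:
        m=d['mask'].astype(np.uint8);cs=max(cv2.findContours(m,0,1)[0],key=cv2.contourArea).reshape(-1,2)
        w=cv2.convexHull(cs).reshape(-1,2);print(' bbox',w.min(0),w.max(0),'z.015',ray((w.min(0)+w.max(0))/2.,c,R,t,.015).round(4))
E
python3 w.py w1.png narrow_center holder_tip holder_seat
```

```text
2.55 [0.4829 0.152  0.2316] 0.0855767170846186
 bbox [289 155] [334 204] z.015 [0.4869 0.1426 0.015 ]
holder_tip 0.6 [ 0.6312 -0.0022  0.0736]
 bbox [201 289] [272 367] z.015 [0.6303 0.0035 0.015 ]
holder_seat 0.97 [ 0.6267 -0.0029  0.012 ]
 bbox [289 155] [334 203] z.015 [0.4864 0.1427 0.015 ]
```

View pics/w1.png

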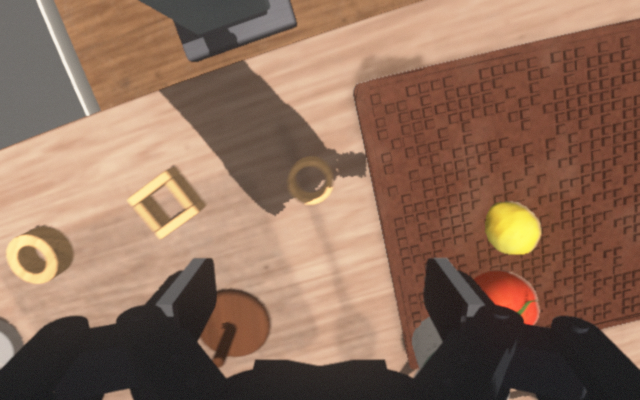

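The wrist view shows the narrow ring at (311,180), the square at (165,205), the wide ring at (35,258) and the holder at (235,322). This agrees with the other cameras. Next I go over the wide ring.

Emit:
move_arm(
  moves=[
    {"gripper": 1, "tx": 0.01, "ty": -0.06, "tz": 0, "ax": 0, "ay": 0, "az": 0},
    {"gripper": 1, "tx": 0.01, "ty": -0.12, "tz": 0, "ax": 0, "ay": 0, "az": 0},
    {"gripper": 1, "tx": 0.01, "ty": -0.18, "tz": 0, "ax": 0, "ay": 0, "az": 0},
    {"gripper": 1, "tx": 0.0, "ty": -0.24, "tz": 0, "ax": 0, "ay": 0, "az": 0},
    {"gripper": 1, "tx": -0.005, "ty": -0.28, "tz": 0, "ax": 0, "ay": 0, "az": 0},
  ],
)

```text
clock: 3.52
ee_pos: [0.4774, -0.1275, 0.2314]
ee_rot: [0.806, 0.592, -0.0, 0.0]
contact_force: [0.5, -0.7, 0.1]
gripper_width: 0.0852
```

Emit:
move_arm(
  moves=[
    {"gripper": 1, "tx": -0.003, "ty": -0.05, "tz": 0, "ax": 0, "ay": 0, "az": 0},
    {"gripper": 1, "tx": -0.003, "ty": -0.05, "tz": -0.05, "ax": 0, "ay": 0, "az": 0},
    {"gripper": 1, "tx": -0.003, "ty": -0.05, "tz": -0.09, "ax": 0, "ay": 0, "az": 0},
    {"gripper": 1, "tx": -0.003, "ty": -0.05, "tz": -0.09, "ax": 0, "ay": 0, "az": 0},
  ],
)

```text
clock: 4.03
ee_pos: [0.4731, -0.1742, 0.139]
ee_rot: [0.806, 0.593, -0.002, -0.002]
contact_force: [-0.3, -0.2, 0.4]
gripper_width: 0.0852
```

```bash
python3 w.py w2.png wide_center
```

```text
4.025 [ 0.4731 -0.1742  0.139 ] 0.085208450923668
wide_center 0.93 [ 0.4757 -0.1786  0.0097]
wide_center 0.31 [ 0.4649 -0.0089  0.0076]
 bbox [276 161] [354 242] z.015 [ 0.4757 -0.1785  0.015 ]
```

View pics/w2.png

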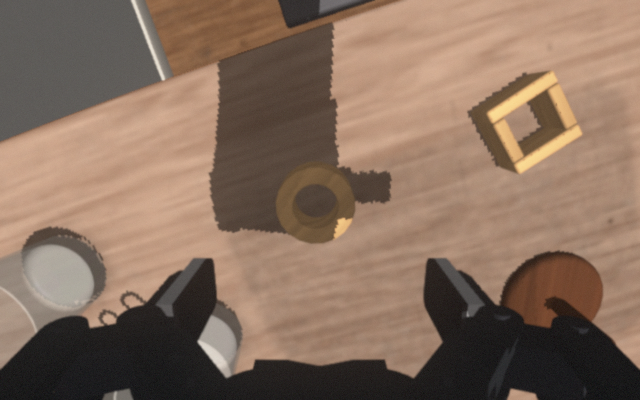

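The wide ring is at (315,202) in the wrist view, between the fingers, so I descend.

Emit:
move_arm(
  moves=[
    {"gripper": 1, "tx": 0.001, "ty": 0, "tz": -0.04, "ax": 0, "ay": 0, "az": 0},
    {"gripper": 1, "tx": 0.001, "ty": 0, "tz": -0.08, "ax": 0, "ay": 0, "az": 0},
    {"gripper": 1, "tx": 0.001, "ty": 0, "tz": -0.115, "ax": 0, "ay": 0, "az": 0},
    {"gripper": 1, "tx": 0.001, "ty": 0, "tz": -0.135, "ax": 0, "ay": 0, "az": 0},
    {"gripper": 1, "tx": 0.001, "ty": 0, "tz": -0.135, "ax": 0, "ay": 0, "az": 0},
  ],
)

```text
clock: 4.8
ee_pos: [0.4764, -0.1758, 0.0067]
ee_rot: [0.806, 0.592, 0.0, 0.0]
contact_force: [-0.1, 0.0, 0.9]
gripper_width: 0.0853
```

```bash
python3 w.py w3.png wide_center; python3 -c "
from h import *
c=env.camera('side');f=c['frame'][150:270,270:430];cv2.imwrite('pics/s3.png',cv2.resize(f,None,fx=4,fy=4)[:,:,::-1])"
```

```text
4.8 [ 0.4764 -0.1758  0.0067] 0.08529762853314955
 bbox [235 198] [390 357] z.015 [ 0.4764 -0.1786  0.015 ]
```

View pics/w3.png

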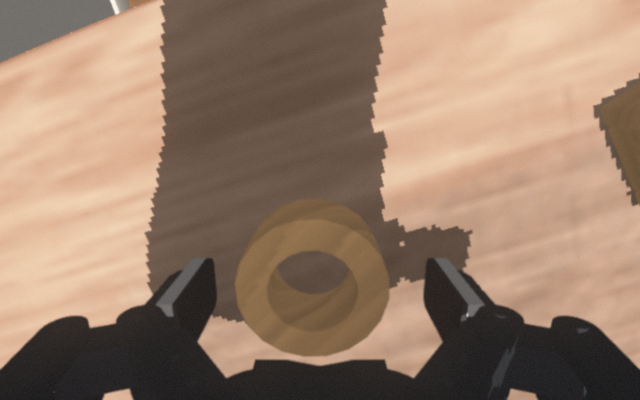

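View pics/s3.png

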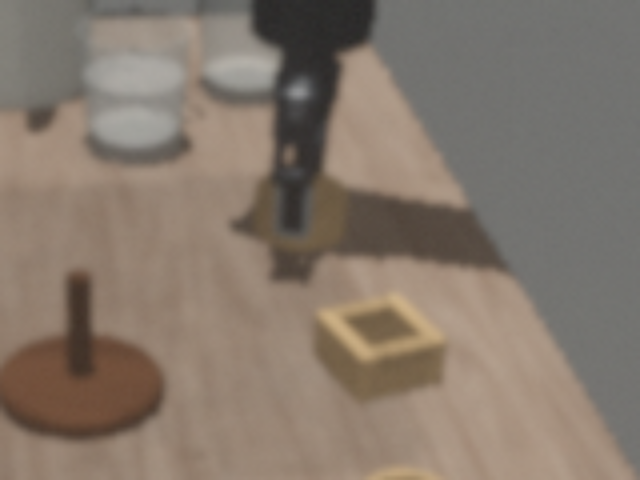

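The ring is centred between the pads: its hole is at (312,285) and the finger midpoint is near x=320. I go a little lower and close.

Emit:
move_arm(
  moves=[
    {"gripper": 1, "tx": 0, "ty": -0.002, "tz": -0.006, "ax": 0, "ay": 0, "az": 0},
    {"gripper": 0.0, "tx": 0, "ty": -0.002, "tz": -0.006, "ax": 0, "ay": 0, "az": 0},
    {"gripper": -0.2, "tx": 0, "ty": -0.002, "tz": -0.006, "ax": 0, "ay": 0, "az": 0},
    {"gripper": -0.2, "tx": 0, "ty": -0.002, "tz": -0.006, "ax": 0, "ay": 0, "az": 0},
    {"gripper": -0.2, "tx": 0, "ty": -0.002, "tz": -0.006, "ax": 0, "ay": 0, "az": 0},
  ],
)

```text
clock: 5.62
ee_pos: [0.4756, -0.1781, 0.0009]
ee_rot: [0.806, 0.591, 0.0, -0.0]
contact_force: [-1.6, 0.9, 8.3]
gripper_width: 0.0584
```

Emit:
move_arm(
  moves=[
    {"gripper": -0.2, "tx": 0, "ty": 0, "tz": 0.02, "ax": 0, "ay": 0, "az": 0},
    {"gripper": -0.2, "tx": 0, "ty": 0, "tz": 0.06, "ax": 0, "ay": 0, "az": 0},
    {"gripper": -0.2, "tx": 0, "ty": 0, "tz": 0.11, "ax": 0, "ay": 0, "az": 0},
    {"gripper": -0.2, "tx": 0, "ty": 0, "tz": 0.14, "ax": 0, "ay": 0, "az": 0},
    {"gripper": -0.2, "tx": 0, "ty": 0, "tz": 0.14, "ax": 0, "ay": 0, "az": 0},
  ],
)

```text
clock: 6.25
ee_pos: [0.4771, -0.1785, 0.1425]
ee_rot: [0.806, 0.592, 0.002, 0.002]
contact_force: [-0.0, -1.1, -0.8]
gripper_width: 0.058
```

```bash
python3 w.py w4.png wide_center; python3 -c "
from h import *
c=env.camera('side');R,t=cam_pose(c)
for d in env.spot_point('wide_center','side')[:2]: print(d['conf'],toworld(d['centre'],R,t))
f=c['frame'][100:270,230:430];cv2.imwrite('pics/s4.png',cv2.resize(f,None,fx=3.5,fy=3.5)[:,:,::-1])"
```

```text
6.25 [ 0.4771 -0.1785  0.1425] 0.05796909304438047
 bbox [240 202] [399 364] z.015 [ 0.5514 -0.2014  0.015 ]
0.59 [ 0.47268417 -0.17712427  0.15756121]
```

View pics/w4.png

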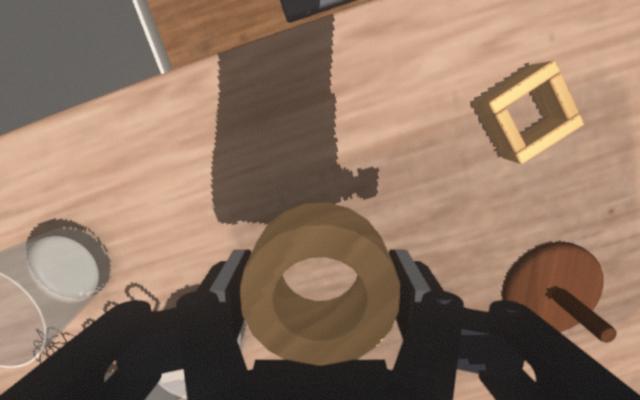

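View pics/s4.png

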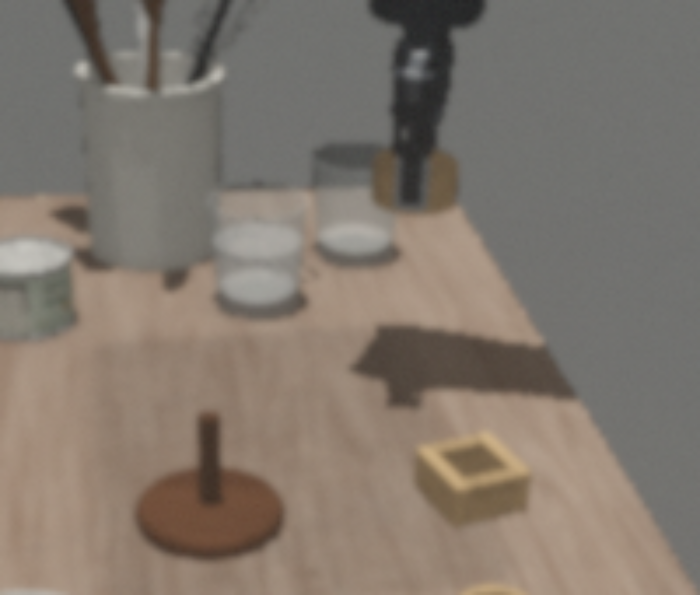

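The ring is held level and centred: it sits at (320,285) in the wrist view and is clear of the table in the side view. I carry it over the post.

Emit:
move_arm(
  moves=[
    {"gripper": -0.2, "tx": 0.03, "ty": 0.034, "tz": 0, "ax": 0, "ay": 0, "az": 0},
    {"gripper": -0.2, "tx": 0.065, "ty": 0.074, "tz": 0, "ax": 0, "ay": 0, "az": 0},
    {"gripper": -0.2, "tx": 0.1, "ty": 0.114, "tz": 0, "ax": 0, "ay": 0, "az": 0},
    {"gripper": -0.2, "tx": 0.135, "ty": 0.153, "tz": 0, "ax": 0, "ay": 0, "az": 0},
    {"gripper": -0.2, "tx": 0.155, "ty": 0.176, "tz": 0, "ax": 0, "ay": 0, "az": 0},
  ],
)

```text
clock: 7.12
ee_pos: [0.6314, 0.001, 0.1386]
ee_rot: [0.805, 0.593, -0.001, -0.001]
contact_force: [0.1, -0.1, -0.5]
gripper_width: 0.0579
```

Emit:
move_arm(
  moves=[
    {"gripper": -0.2, "tx": 0, "ty": 0, "tz": -0.02, "ax": 0, "ay": 0, "az": 0},
    {"gripper": -0.2, "tx": 0, "ty": 0, "tz": -0.045, "ax": 0, "ay": 0, "az": 0},
    {"gripper": -0.2, "tx": 0, "ty": 0, "tz": -0.055, "ax": 0, "ay": 0, "az": 0},
    {"gripper": -0.2, "tx": 0, "ty": 0, "tz": -0.055, "ax": 0, "ay": 0, "az": 0},
  ],
)

```text
clock: 7.62
ee_pos: [0.6293, -0.003, 0.084]
ee_rot: [0.807, 0.591, -0.001, -0.001]
contact_force: [0.2, -1.4, -0.6]
gripper_width: 0.0581
```

```bash
python3 w.py w5.png holder_tip; python3 -c "
from h import *
for n in ['side','top']:
  c=env.camera(n);R,t=cam_pose(c)
  for k in ['wide_center','holder_tip','holder_seat']:
    for d in env.spot_point(k,n)[:1]: print(n,k,d['conf'],toworld(d['centre'],R,t).round(4))
  f=c['frame'][140:290,190:390] if n=='side' else c['frame'][80:230,200:400];cv2.imwrite('pics/%s5.png'%n,cv2.resize(f,None,fx=3.5,fy=3.5)[:,:,::-1])"
```

```text
7.625 [ 0.6293 -0.003   0.084 ] 0.058054252468578454
holder_tip 0.67 [ 0.6294 -0.002   0.0743]
 bbox [250 143] [389 237] z.015 [0.6121 0.0026 0.015 ]
side wide_center 0.75 [ 0.6314 -0.0008  0.104 ]
side holder_tip 0.77 [ 0.633  -0.0064  0.0729]
side holder_seat 0.65 [ 0.6291 -0.0012  0.0176]
```

View pics/w5.png

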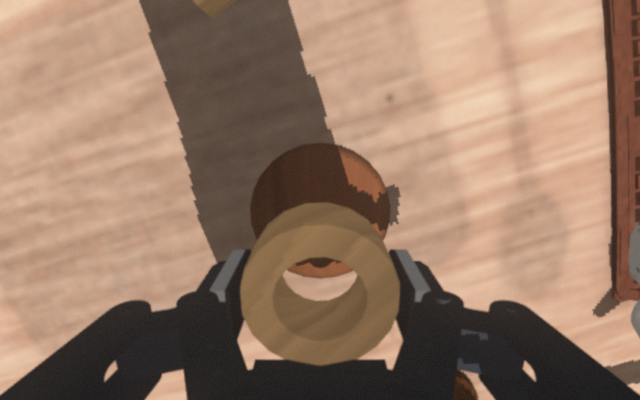

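View pics/side5.png

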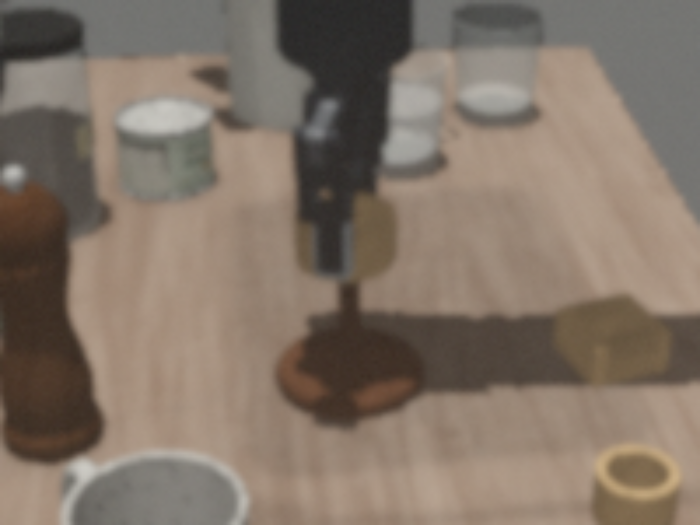

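The ring is right over the post: in the side view the post is at x≈350 and the ring's centre at ≈347. The tip measures (0.629,-0.002) with the TCP at (0.629,-0.003). I lower it.

Emit:
move_arm(
  moves=[
    {"gripper": -0.2, "tx": 0.001, "ty": 0, "tz": -0.015, "ax": 0, "ay": 0, "az": 0},
    {"gripper": -0.2, "tx": 0.001, "ty": 0, "tz": -0.03, "ax": 0, "ay": 0, "az": 0},
    {"gripper": -0.2, "tx": 0.001, "ty": 0, "tz": -0.045, "ax": 0, "ay": 0, "az": 0},
    {"gripper": -0.2, "tx": 0.001, "ty": 0, "tz": -0.06, "ax": 0, "ay": 0, "az": 0},
    {"gripper": -0.2, "tx": 0.001, "ty": 0, "tz": -0.06, "ax": 0, "ay": 0, "az": 0},
  ],
)

```text
clock: 8.8
ee_pos: [0.6303, -0.0022, 0.0235]
ee_rot: [0.806, 0.592, -0.001, -0.001]
contact_force: [-0.1, -0.1, -1.0]
gripper_width: 0.058
```

Emit:
move_arm(
  moves=[
    {"gripper": -0.2, "tx": 0, "ty": 0, "tz": -0.006, "ax": 0, "ay": 0, "az": 0},
    {"gripper": -0.2, "tx": 0, "ty": 0, "tz": -0.01, "ax": 0, "ay": 0, "az": 0},
    {"gripper": -0.2, "tx": 0, "ty": 0, "tz": -0.01, "ax": 0, "ay": 0, "az": 0},
  ],
)

```text
clock: 9.18
ee_pos: [0.6315, -0.0021, 0.0152]
ee_rot: [0.806, 0.592, -0.0, -0.0]
contact_force: [-0.2, -0.2, -1.2]
gripper_width: 0.0579
```

Emit:
move_arm(
  moves=[
    {"gripper": -0.2, "tx": -0.001, "ty": 0, "tz": -0.002, "ax": 0, "ay": 0, "az": 0},
    {"gripper": -0.2, "tx": -0.001, "ty": 0, "tz": -0.003, "ax": 0, "ay": 0, "az": 0},
    {"gripper": -0.2, "tx": -0.001, "ty": 0, "tz": -0.003, "ax": 0, "ay": 0, "az": 0},
  ],
)

```text
clock: 9.55
ee_pos: [0.6306, -0.0021, 0.013]
ee_rot: [0.806, 0.592, 0.0, -0.0]
contact_force: [-2.6, 1.2, 5.0]
gripper_width: 0.0583
```

Contact at 5 N with the TCP at z=0.013 means the ring is seated on the base. I open gradually, so the fingers part evenly, and then go up.

Emit:
move_arm(
  moves=[
    {"gripper": 0.55, "tx": 0, "ty": 0, "tz": 0.0, "ax": 0, "ay": 0, "az": 0},
    {"gripper": 0.8, "tx": 0, "ty": 0, "tz": 0.0, "ax": 0, "ay": 0, "az": 0},
    {"gripper": 1, "tx": 0, "ty": 0, "tz": 0.0, "ax": 0, "ay": 0, "az": 0},
    {"gripper": 1, "tx": 0, "ty": 0, "tz": 0.0, "ax": 0, "ay": 0, "az": 0},
    {"gripper": 1, "tx": 0, "ty": 0, "tz": 0.01, "ax": 0, "ay": 0, "az": 0},
  ],
)

```text
clock: 10.18
ee_pos: [0.6299, -0.0021, 0.0219]
ee_rot: [0.806, 0.592, -0.001, -0.0]
contact_force: [0.8, 0.0, -0.0]
gripper_width: 0.0855
```

Emit:
move_arm(
  moves=[
    {"gripper": 1, "tx": 0, "ty": 0, "tz": 0.03, "ax": 0, "ay": 0, "az": 0},
    {"gripper": 1, "tx": 0, "ty": 0, "tz": 0.07, "ax": 0, "ay": 0, "az": 0},
    {"gripper": 1, "tx": 0, "ty": 0, "tz": 0.11, "ax": 0, "ay": 0, "az": 0},
    {"gripper": 1, "tx": 0, "ty": 0, "tz": 0.13, "ax": 0, "ay": 0, "az": 0},
    {"gripper": 1, "tx": 0, "ty": 0, "tz": 0.13, "ax": 0, "ay": 0, "az": 0},
  ],
)

```text
clock: 10.8
ee_pos: [0.6314, -0.0021, 0.1536]
ee_rot: [0.806, 0.592, 0.001, 0.001]
contact_force: [-0.7, -0.3, -0.8]
gripper_width: 0.0857
```

```bash
python3 w.py w6.png holder_tip wide_center; python3 -c "
from h import *
for n in ['side']:
  c=env.camera(n);R,t=cam_pose(c)
  for k in ['wide_center','holder_tip','narrow_center']:
    for d in env.spot_point(k,n)[:1]: print(n,k,d['conf'],toworld(d['centre'],R,t).round(4))
  f=c['frame'][140:290,190:390];cv2.imwrite('pics/%s6.png'%n,cv2.resize(f,None,fx=3.5,fy=3.5)[:,:,::-1])"
```

```text
10.8 [ 0.6314 -0.0021  0.1536] 0.08565613908194994
holder_tip 0.74 [ 0.6274 -0.0046  0.075 ]
 bbox [263 130] [372 236] z.015 [ 0.6248 -0.0011  0.015 ]
wide_center 0.8 [ 0.6318 -0.0021  0.0225]
 bbox [280 154] [358 235] z.015 [ 0.6343 -0.0029  0.015 ]
side wide_center 0.75 [ 0.6303 -0.0019  0.0296]
side holder_tip 0.71 [ 0.6299 -0.0033  0.0722]
side narrow_center 0.58 [0.4887 0.1438 0.0145]
```

View pics/w6.png

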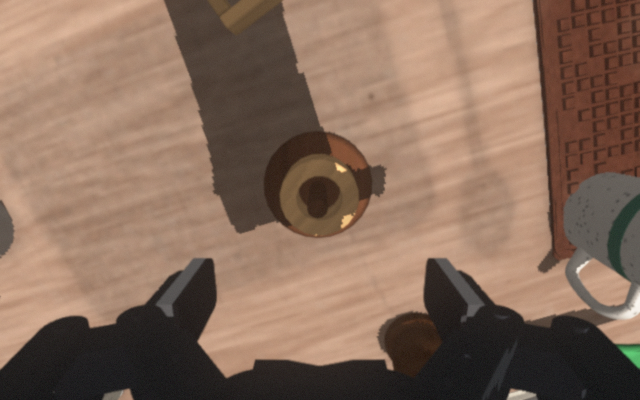

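View pics/side6.png

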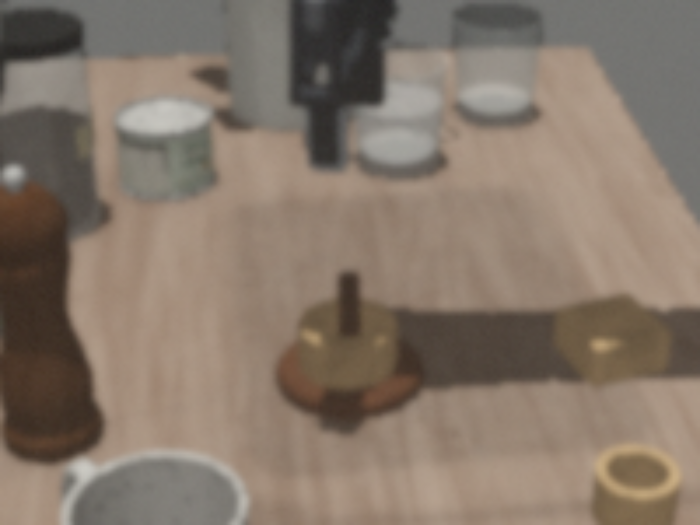

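The wide ring is flat on the base with the post through it: the post is at (320,197) inside the ring in the wrist view, and the ring is level in the side view at centre height 0.0296. The narrow ring lies close to the cutting board's edge, so I turn the jaws to open along x on the way there.

Emit:
move_arm(
  moves=[
    {"gripper": 1, "tx": -0.02, "ty": 0.02, "tz": 0, "ax": 0, "ay": 0, "az": -0.175},
    {"gripper": 1, "tx": -0.05, "ty": 0.05, "tz": 0, "ax": 0, "ay": 0, "az": -0.35},
    {"gripper": 1, "tx": -0.08, "ty": 0.08, "tz": 0, "ax": 0, "ay": 0, "az": -0.525},
    {"gripper": 1, "tx": -0.11, "ty": 0.11, "tz": 0, "ax": 0, "ay": 0, "az": -0.7},
    {"gripper": 1, "tx": -0.144, "ty": 0.145, "tz": 0, "ax": 0, "ay": 0, "az": -0.875},
  ],
)

```text
clock: 11.88
ee_pos: [0.4858, 0.1435, 0.1523]
ee_rot: [0.982, 0.191, 0.0, 0.0]
contact_force: [0.6, 0.9, 0.5]
gripper_width: 0.0855
```

Emit:
move_arm(
  moves=[
    {"gripper": 1, "tx": 0, "ty": 0, "tz": -0.01, "ax": 0, "ay": 0, "az": -0.17},
    {"gripper": 1, "tx": 0, "ty": 0, "tz": -0.02, "ax": 0, "ay": 0, "az": -0.34},
    {"gripper": 1, "tx": 0, "ty": 0, "tz": -0.02, "ax": 0, "ay": 0, "az": -0.34},
    {"gripper": 1, "tx": 0, "ty": 0, "tz": -0.02, "ax": 0, "ay": 0, "az": -0.34},
  ],
)

```text
clock: 12.38
ee_pos: [0.4869, 0.1428, 0.1326]
ee_rot: [1.0, 0.027, 0.0, 0.0]
contact_force: [0.0, -0.8, 0.1]
gripper_width: 0.0855
```

```bash
python3 w.py w7.png narrow_center
```

```text
12.375 [0.4869 0.1428 0.1326] 0.08552530321397807
narrow_center 0.8 [0.4839 0.1415 0.0114]
 bbox [289 164] [350 231] z.015 [0.4867 0.1433 0.015 ]
```

View pics/w7.png

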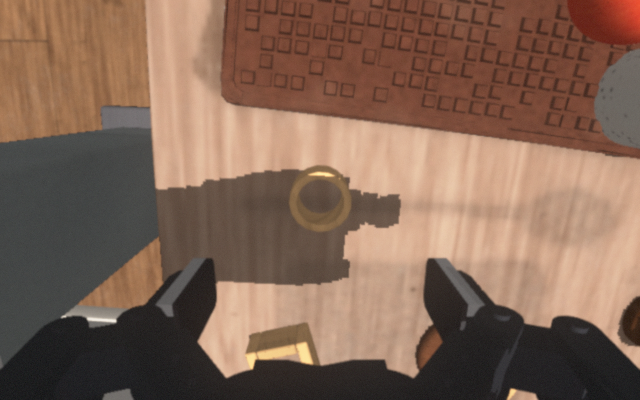

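The narrow ring is at (320,198), centred under the tool with the board well clear. I descend.

Emit:
move_arm(
  moves=[
    {"gripper": 1, "tx": 0, "ty": 0, "tz": -0.04, "ax": 0, "ay": 0, "az": 0},
    {"gripper": 1, "tx": 0, "ty": 0, "tz": -0.08, "ax": 0, "ay": 0, "az": 0},
    {"gripper": 1, "tx": 0, "ty": 0, "tz": -0.11, "ax": 0, "ay": 0, "az": 0},
    {"gripper": 1, "tx": 0, "ty": 0, "tz": -0.127, "ax": 0, "ay": 0, "az": 0},
    {"gripper": 1, "tx": 0, "ty": 0, "tz": -0.127, "ax": 0, "ay": 0, "az": 0},
  ],
)

```text
clock: 13.15
ee_pos: [0.4863, 0.1426, 0.0049]
ee_rot: [1.0, 0.025, -0.001, 0.0]
contact_force: [-0.6, -0.3, 0.8]
gripper_width: 0.0856
```

Emit:
move_arm(
  moves=[
    {"gripper": 0.2, "tx": 0, "ty": 0, "tz": 0, "ax": 0, "ay": 0, "az": 0},
    {"gripper": 0, "tx": 0, "ty": 0, "tz": 0, "ax": 0, "ay": 0, "az": 0},
    {"gripper": -0.4, "tx": 0, "ty": 0, "tz": 0, "ax": 0, "ay": 0, "az": 0},
    {"gripper": -0.4, "tx": 0, "ty": 0, "tz": 0, "ax": 0, "ay": 0, "az": 0},
    {"gripper": -0.4, "tx": 0, "ty": 0, "tz": 0, "ax": 0, "ay": 0, "az": 0},
  ],
)

```text
clock: 13.78
ee_pos: [0.4873, 0.1433, 0.0067]
ee_rot: [1.0, 0.026, 0.001, -0.001]
contact_force: [-2.0, 0.3, 10.9]
gripper_width: 0.0443
```

Emit:
move_arm(
  moves=[
    {"gripper": -0.4, "tx": 0, "ty": 0, "tz": 0.02, "ax": 0, "ay": 0, "az": 0},
    {"gripper": -0.4, "tx": 0, "ty": 0, "tz": 0.06, "ax": 0, "ay": 0, "az": 0},
    {"gripper": -0.4, "tx": 0, "ty": 0, "tz": 0.11, "ax": 0, "ay": 0, "az": 0},
    {"gripper": -0.4, "tx": 0, "ty": 0, "tz": 0.14, "ax": 0, "ay": 0, "az": 0},
    {"gripper": -0.4, "tx": 0, "ty": 0, "tz": 0.14, "ax": 0, "ay": 0, "az": 0},
  ],
)

```text
clock: 14.4
ee_pos: [0.4881, 0.1437, 0.1478]
ee_rot: [1.0, 0.026, 0.002, -0.002]
contact_force: [0.3, -0.3, -1.8]
gripper_width: 0.0442
```

```bash
python3 w.py w8.png narrow_center; python3 -c "
from h import *
for n in ['side']:
  c=env.camera(n);R,t=cam_pose(c)
  for k in ['narrow_center']:
    for d in env.spot_point(k,n)[:1]: print(n,k,d['conf'],toworld(d['centre'],R,t).round(4))
  f=c['frame'][120:320,250:500];cv2.imwrite('pics/%s8.png'%n,cv2.resize(f,None,fx=3,fy=3)[:,:,::-1])"
```

```text
14.4 [0.4881 0.1437 0.1478] 0.044167545513263906
 bbox [261 213] [379 341] z.015 [0.4926 0.0703 0.015 ]
side narrow_center 0.71 [ 0.6342 -0.0044  0.0729]
```

View pics/w8.png

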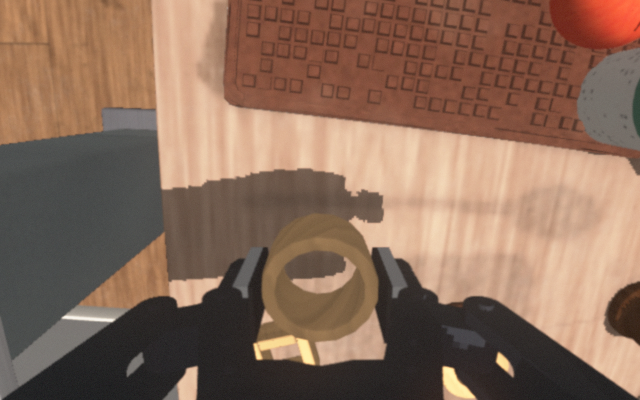

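View pics/side8.png

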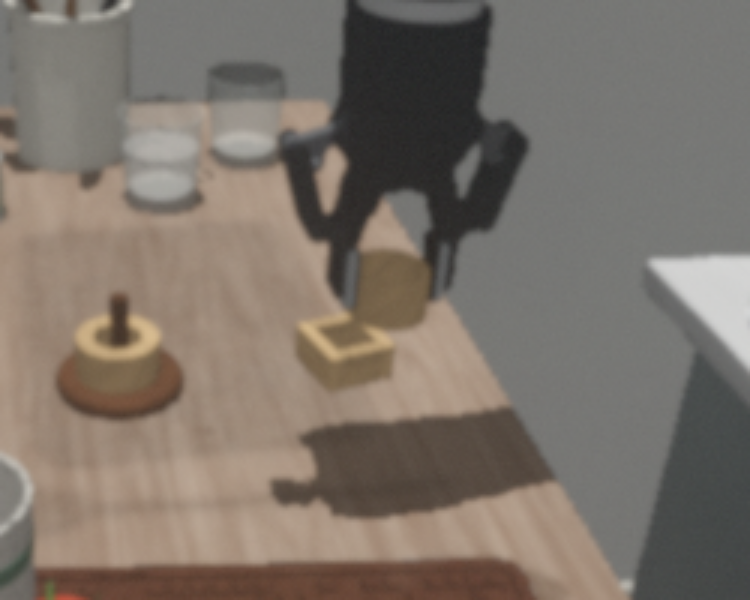

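The narrow ring is held at (320,276) in the wrist view. I fit its position and tilt in the grip from the outline.

```bash
cat > fit.py <<'E'
from h import *
from scipy.optimize import least_squares
from scipy.spatial import cKDTree
o=env.get_obs();a=np.linspace(0,2*np.pi,240)
def model(q,c,R,t):
    P=np.concatenate([np.c_[.023*np.cos(a),.023*np.sin(a),0*a+z] for z in (-.015,.015)])
    P=Ro.from_rotvec([q[3],q[4],0]).apply(P)+q[:3]
    w=proj(P,c,R,t);return w
obs=[]
for n in ['wrist','side']:
    c=env.camera(n);R,t=cam_pose(c,o);ms=env.cut_out('narrow_center',n)
    for d in ms[:2]:
        m=d['mask'].astype(np.uint8);cs=max(cv2.findContours(m,0,1)[0],key=cv2.contourArea).reshape(-1,2)
        print(n,d['conf'],m.sum(),cs.min(0),cs.max(0))
        if n=='side' and cs.min(0)[0]<340: continue
        obs.append((n,c,R,t,cv2.convexHull(cs.reshape(-1,1,2)).reshape(-1,2)));break
    save(c,'fit_%s.png'%n)
def dens(h):
    h=np.vstack([h,h[:1]]).astype(float);return h
def res(q):
    r=[]
    for n,c,R,t,h in obs:
        w=cv2.convexHull(model(q,c,R,t).astype(np.float32)).reshape(-1,2)
        dirs=np.c_[np.cos(a[::6]),np.sin(a[::6])]
        r.append(((w@dirs.T).max(0)-((h@dirs.T).max(0)))*(1 if n=='wrist' else 1.5))
    return np.concatenate(r)
p=o['ee_pos']
for use in ['all']:
    s=least_squares(res,[p[0],p[1],p[2]+.009,0,0],loss='soft_l1')
    print((s.x[:3]-p).round(4),np.degrees(s.x[3:]).round(1),np.abs(res(s.x)).mean(),np.abs(res(s.x)).max())
E
python3 fit.py
```

```text
wrist 0.87 9788 [261 212] [379 342]
side 0.65 581 [366 203] [392 230]
[-0.0006 -0.0008  0.0049] [-1.2  6.1] 1.8149997790211372 5.134128690090932
```

```bash
cat >> fit.py <<'E'
obs=[x for x in obs if x[0]=='wrist']
for fix in (0,1):
    f=(lambda q:res(np.r_[q,0,0])) if fix else res
    s=least_squares(f,[p[0],p[1],p[2]+.009]+([] if fix else [0,0]),loss='soft_l1')
    print((s.x[:3]-p).round(4),np.degrees(s.x[3:]).round(1),np.abs(f(s.x)).mean(),np.abs(f(s.x)).max())
x=s.x; c=env.camera('wrist');R,t=cam_pose(c,env.get_obs());f=c['frame'].copy()
for u in model(np.r_[s.x[:3],0,0],c,R,t): cv2.circle(f,(int(u[0]),int(u[1])),0,(255,0,0),-1)
cv2.imwrite('pics/fitov.png',cv2.resize(f[190:360,230:410],None,fx=3.3,fy=3.3)[:,:,::-1])
c=env.camera('side');R,t=cam_pose(c);f=cv2.resize(c['frame'][180:250,330:430],None,fx=7,fy=7)
for u in model(np.r_[s.x[:3],0,0],c,R,t): cv2.circle(f,(int((u[0]-330)*7),int((u[1]-180)*7)),1,(255,0,0),-1)
cv2.imwrite('pics/fitovs.png',f[:,:,::-1])
E
python3 fit.py
```

```text
wrist 0.66 9484 [262 213] [379 341]
side 0.95 597 [366 203] [392 230]
[-0.0005 -0.0003  0.0051] [-5.5  5.2] 1.7274294274705995 4.819266470082965
[-0.0001 -0.0021  0.0024] [-0.  -0.2] 0.4826448526605554 1.6175983807077046
[-0.0001 -0.002   0.0025] [] 0.4662434279938273 1.531861599051581
```

View pics/fitov.png

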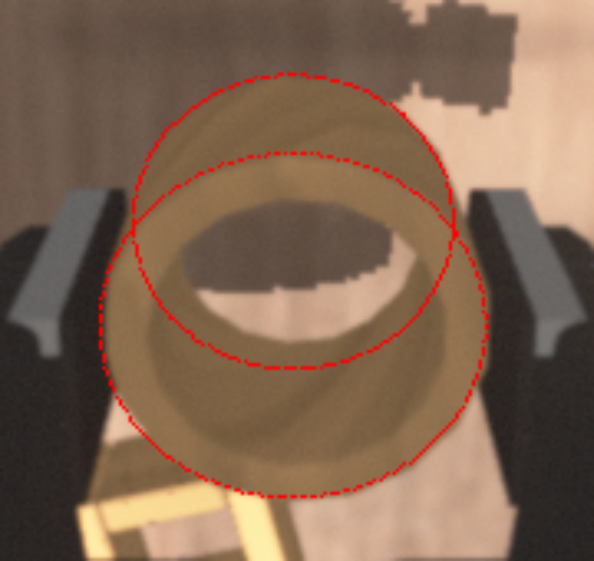

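View pics/fitovs.png

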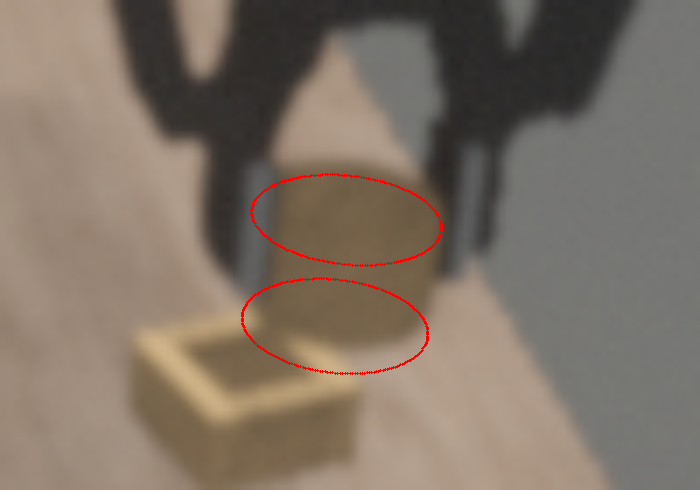

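The ring is upright in the grip: the zero-tilt model matches the outline to 0.5 px. The two cameras disagree by about 5 mm on how high it sits in the grip, so I will rely on contact force when lowering. I carry it over the post.

Emit:
move_arm(
  moves=[
    {"gripper": -0.4, "tx": 0.03, "ty": -0.03, "tz": 0, "ax": 0, "ay": 0, "az": 0},
    {"gripper": -0.4, "tx": 0.06, "ty": -0.06, "tz": 0, "ax": 0, "ay": 0, "az": 0},
    {"gripper": -0.4, "tx": 0.1, "ty": -0.1, "tz": 0, "ax": 0, "ay": 0, "az": 0},
    {"gripper": -0.4, "tx": 0.13, "ty": -0.13, "tz": 0, "ax": 0, "ay": 0, "az": 0},
    {"gripper": -0.4, "tx": 0.143, "ty": -0.145, "tz": 0, "ax": 0, "ay": 0, "az": 0},
  ],
)

```text
clock: 15.78
ee_pos: [0.6308, -0.0045, 0.1453]
ee_rot: [1.0, 0.024, 0.0, 0.001]
contact_force: [-0.4, 0.4, -0.6]
gripper_width: 0.0442
```

Emit:
move_arm(
  moves=[
    {"gripper": -0.4, "tx": 0, "ty": 0, "tz": -0.02, "ax": 0, "ay": 0, "az": 0},
    {"gripper": -0.4, "tx": 0, "ty": 0, "tz": -0.045, "ax": 0, "ay": 0, "az": 0},
    {"gripper": -0.4, "tx": 0, "ty": 0, "tz": -0.05, "ax": 0, "ay": 0, "az": 0},
    {"gripper": -0.4, "tx": 0, "ty": 0, "tz": -0.05, "ax": 0, "ay": 0, "az": 0},
  ],
)

```text
clock: 16.27
ee_pos: [0.6287, -0.0008, 0.0947]
ee_rot: [1.0, 0.026, -0.001, -0.0]
contact_force: [0.2, -0.0, -0.5]
gripper_width: 0.044
```

```bash
python3 w.py w9.png holder_tip wide_center; python3 -c "
from h import *
for n in ['side']:
  c=env.camera(n);R,t=cam_pose(c)
  for k in ['narrow_center','holder_tip','wide_center']:
    for d in env.spot_point(k,n)[:1]: print(n,k,d['conf'],toworld(d['centre'],R,t).round(4))
  f=c['frame'][140:290,190:390];cv2.imwrite('pics/%s9.png'%n,cv2.resize(f,None,fx=3.5,fy=3.5)[:,:,::-1])"
```

```text
16.275 [ 0.6287 -0.0008  0.0947] 0.044026173666735426
holder_tip 0.97 [ 0.6292 -0.0011  0.0739]
 bbox [255 143] [388 250] z.015 [0.629  0.0104 0.015 ]
 bbox [274 170] [374 247] z.015 [0.6311 0.0024 0.015 ]
side narrow_center 0.76 [ 0.6325 -0.0008  0.1054]
side holder_tip 0.96 [ 0.6336 -0.0035  0.0757]
side wide_center 0.56 [ 0.6301 -0.0025  0.0331]
```

View pics/w9.png

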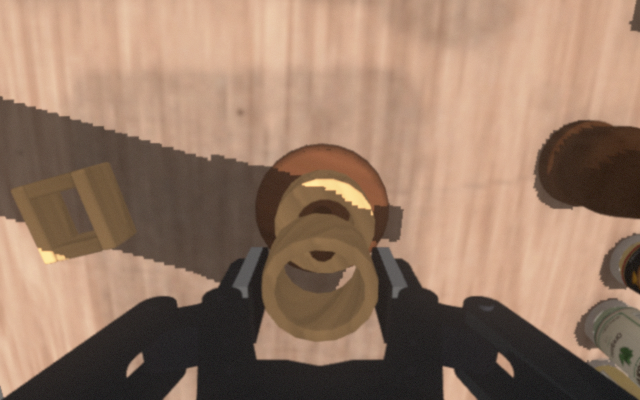

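View pics/side9.png

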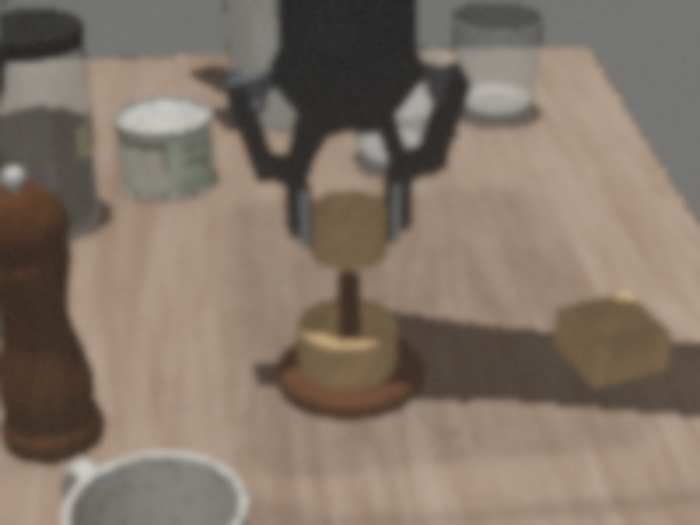

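The ring is aligned above the post: the ring at x≈349 and the post at x≈348 in the side view, with the tip at (322,255) through the hole in the wrist view. I lower it, then creep to contact.

Emit:
move_arm(
  moves=[
    {"gripper": -0.4, "tx": 0.0, "ty": -0.001, "tz": -0.015, "ax": 0, "ay": 0, "az": 0},
    {"gripper": -0.4, "tx": 0.0, "ty": -0.001, "tz": -0.03, "ax": 0, "ay": 0, "az": 0},
    {"gripper": -0.4, "tx": 0.0, "ty": -0.001, "tz": -0.04, "ax": 0, "ay": 0, "az": 0},
    {"gripper": -0.4, "tx": 0.0, "ty": -0.001, "tz": -0.043, "ax": 0, "ay": 0, "az": 0},
    {"gripper": -0.4, "tx": 0.0, "ty": -0.001, "tz": -0.043, "ax": 0, "ay": 0, "az": 0},
  ],
)

```text
clock: 17.35
ee_pos: [0.6296, -0.0032, 0.0521]
ee_rot: [1.0, 0.025, -0.0, 0.0]
contact_force: [0.6, 0.4, -1.1]
gripper_width: 0.0441
```

Emit:
move_arm(
  moves=[
    {"gripper": -0.4, "tx": 0, "ty": 0, "tz": -0.002, "ax": 0, "ay": 0, "az": 0},
    {"gripper": -0.4, "tx": 0, "ty": 0, "tz": -0.003, "ax": 0, "ay": 0, "az": 0},
    {"gripper": -0.4, "tx": 0, "ty": 0, "tz": -0.003, "ax": 0, "ay": 0, "az": 0},
  ],
)

```text
clock: 17.73
ee_pos: [0.6296, -0.0031, 0.0494]
ee_rot: [1.0, 0.025, 0.0, -0.0]
contact_force: [1.1, 0.1, 0.4]
gripper_width: 0.0442
```

Emit:
move_arm(
  moves=[
    {"gripper": -0.4, "tx": 0, "ty": 0, "tz": -0.001, "ax": 0, "ay": 0, "az": 0},
    {"gripper": -0.4, "tx": 0, "ty": 0, "tz": -0.001, "ax": 0, "ay": 0, "az": 0},
  ],
)

```text
clock: 17.98
ee_pos: [0.6297, -0.0031, 0.0488]
ee_rot: [1.0, 0.025, 0.0, -0.0]
contact_force: [-1.3, 0.2, 5.8]
gripper_width: 0.0445
```

Contact at 5.8 N with the TCP at z=0.049, as expected. I release and go up.

Emit:
move_arm(
  moves=[
    {"gripper": 0.3, "tx": 0, "ty": 0, "tz": 0.0, "ax": 0, "ay": 0, "az": 0},
    {"gripper": 0.6, "tx": 0, "ty": 0, "tz": 0.0, "ax": 0, "ay": 0, "az": 0},
    {"gripper": 1, "tx": 0, "ty": 0, "tz": 0.0, "ax": 0, "ay": 0, "az": 0},
    {"gripper": 1, "tx": 0, "ty": 0, "tz": 0.0, "ax": 0, "ay": 0, "az": 0},
    {"gripper": 1, "tx": 0, "ty": 0, "tz": 0.01, "ax": 0, "ay": 0, "az": 0},
  ],
)

```text
clock: 18.6
ee_pos: [0.6289, -0.0031, 0.058]
ee_rot: [1.0, 0.025, -0.001, 0.0]
contact_force: [0.2, -0.5, -0.0]
gripper_width: 0.0854
```

Emit:
move_arm(
  moves=[
    {"gripper": 1, "tx": 0, "ty": 0, "tz": 0.03, "ax": 0, "ay": 0, "az": 0},
    {"gripper": 1, "tx": 0, "ty": 0, "tz": 0.07, "ax": 0, "ay": 0, "az": 0},
    {"gripper": 1, "tx": 0, "ty": 0, "tz": 0.11, "ax": 0, "ay": 0, "az": 0},
    {"gripper": 1, "tx": 0, "ty": 0, "tz": 0.14, "ax": 0, "ay": 0, "az": 0},
    {"gripper": 1, "tx": 0, "ty": 0, "tz": 0.14, "ax": 0, "ay": 0, "az": 0},
  ],
)

```text
clock: 19.23
ee_pos: [0.6312, -0.0035, 0.2016]
ee_rot: [1.0, 0.025, 0.003, -0.0]
contact_force: [0.9, 0.3, -0.4]
gripper_width: 0.0853
```

```bash
python3 w.py w10.png holder_tip wide_center narrow_center; python3 -c "
from h import *
for n in ['side']:
  c=env.camera(n);R,t=cam_pose(c)
  for k in ['narrow_center','holder_tip','wide_center','square_center']:
    for d in env.spot_point(k,n)[:1]: print(n,k,d['conf'],toworld(d['centre'],R,t).round(4))
  f=c['frame'][140:290,190:390];cv2.imwrite('pics/%s10.png'%n,cv2.resize(f,None,fx=3.5,fy=3.5)[:,:,::-1])"
```

```text
19.225 [ 0.6312 -0.0035  0.2016] 0.08533322419271935
holder_tip 0.88 [ 0.6285 -0.001   0.072 ]
 bbox [270 128] [364 220] z.015 [0.6294 0.0017 0.015 ]
wide_center 0.9 [ 0.6329 -0.0025  0.0237]
 bbox [286 146] [352 201] z.015 [0.6312 0.0023 0.015 ]
narrow_center 0.7 [ 0.6271 -0.0071  0.0564]
 bbox [288 160] [345 220] z.015 [ 0.6296 -0.0138  0.015 ]
side narrow_center 0.73 [ 0.6335 -0.0011  0.06  ]
side holder_tip 0.79 [ 0.632  -0.0008  0.0754]
side wide_center 0.85 [0.6344 0.0007 0.0302]
side square_center 0.57 [ 0.4677 -0.0093  0.0168]
```

View pics/w10.png

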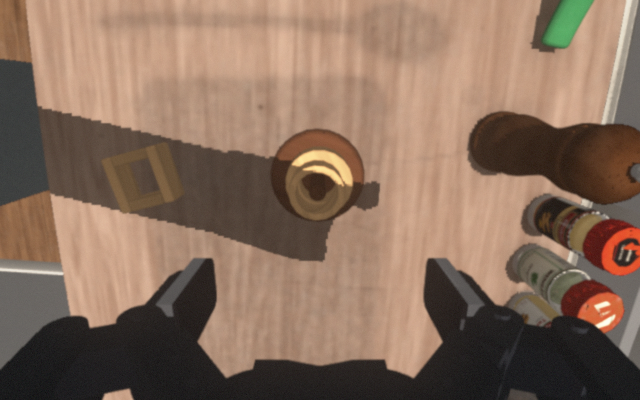

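View pics/side10.png

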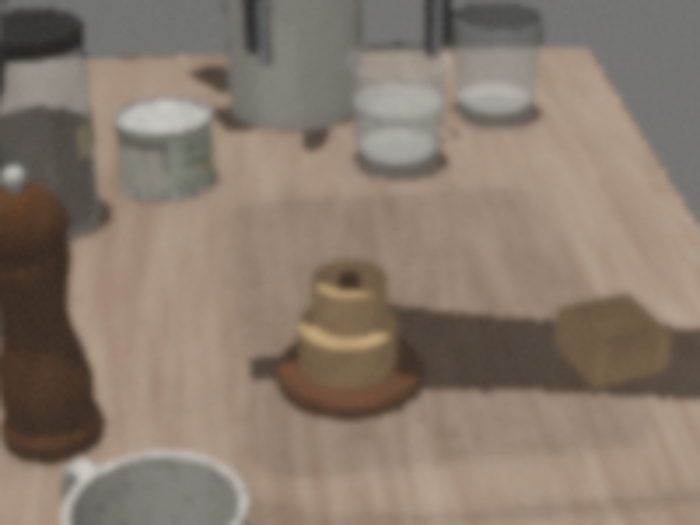

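Both rings are stacked flat and centred on the post: the side view shows two level tiers, with centre heights 0.030 and 0.060 against an expected 0.027 and 0.057. The square ring is unmoved and the gripper is clear, so I hand the job in.

```bash
python3 -c "
from plant import env
print(env.job_done())"
```

```text
the job is handed in; nothing more can be done
None
```

Both round rings are on the holder and the job was handed in at about 19.5 s. I threaded the wide ring over the post first and set it on the base, then set the narrow ring on top of it. I lowered each one until it made light contact (5–6 N), released it, and raised the gripper to about 0.2 m.

**Last checks:**
- **Rings:** the side view shows both flat and centred on the post. Their centre heights measured 0.030 m and 0.060 m, against an expected 0.027 m and 0.057 m, which is within the network's 4 mm.
- **Holder and square ring:** the holder is still standing. The square ring measured within 1 mm of where it started.
- **Gripper:** it is open and touching nothing.

**Disagreements:**
- The wrist and side cameras differed by about 5 mm on how high the narrow ring sat in the grip, so I relied on contact force to seat it. Contact came at the height I expected.
- In the last wrist picture the network placed the narrow ring about 4 mm off the post's axis in y, while the side camera had it centred.
- At first the network also labelled the narrow ring as "wide" once, and I discounted that from the picture.

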